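# Take a gel cassette from the drying rack to the viewing stand

## Task

Slide the blue-edged glass gel cassette up out of its slot in the white drying rack by its top edge, and stand it on the ledge of the viewing stand so that it leans back flat against the lit panel, roughly centred, blue top edge still up. Set the glass down gently, and leave the other two cassettes in their slots and everything else on the bench where it is.

Things in the scene. Friction and masses are not known exactly. Their poses are not given: they have to be found in the camera images.
- blue_mid (a point): Centre of the blue-edged glass gel cassette, the one to move: a stiff upright panel 130 mm wide (own y), 110 tall (own z, up), 10 thick (own x), 0.2 to 0.4 kg, pale green glass, blue strip along all four edges. Its top edge is 55 mm above this point. Same both ways round. Starts in any one of the three rack slots, with 2 mm of play.
- yellow_mid (a point): Centre of the yellow-edged cassette, otherwise like the blue one, in another slot of the rack; stays there.
- orange_mid (a point): Centre of the orange-edged cassette, otherwise like the blue one, in another slot of the rack; stays there.
- rack: White drying rack fixed to the bench, 190 (own x) by 150 mm (own y), 63 high; origin at the centre of its underside. Upright slots at own x = -70, 0, +70 mm hold the cassettes by their side edges, width along own y. Slot floor 8 mm up, slots 55 mm deep; a seated cassette's top edge is 118 mm above the bench. 60 mm free between cassettes. Left or right of the stand, yaw within 0.35 rad.
- stand: Grey viewing stand fixed to the bench, 150 (own x) by 190 mm (own y); origin at the centre of its underside, z up, yaw within 0.35 rad. White lit panel 180 mm wide faces own +x (away from the robot at yaw 0), leaning back 0.4 rad, its top towards own -x. At its foot a ledge square to it, sloping down to the panel, 24 mm deep, with a black front lip 14 mm high.
- seat (a point): Where the centre of a properly standing cassette comes: mid-width, 55 mm up the slope from the corner of panel and ledge, 5 mm out from the panel (88 mm above the bench). That corner is at the stand's own x = 0, 35 mm up; the panel rises 62 mm along its slope, so a standing cassette sticks out 48 mm past it. Axes as the stand's, z vertical.
- reagent: Amber reagent bottle, 60 mm across, 110 tall, origin at its foot; bystander.
- beaker: Open glass beaker, 80 mm across, 95 tall, origin at its foot; bystander.
- tip_box: Blue pipette-tip box with clear lid, 87 x 122 x 75 mm, origin under its centre; bystander.
- jar: White jar with red cap, 70 mm across, 80 tall, origin at its foot; bystander.
- tube_tray: Yellow divided tray, 100 x 160 x 50 mm, origin under its centre; bystander.
Things that resemble listed ones, but are neither listed nor needed, are in the scene too. What is shaped like the stand but green or red is not meant.

How it is judged:
On the way:
1. the blue cassette has been drawn up clear of its slot, still upright and over the rack (z of blue_mid in the frame of rack above 0.122 m and horizontal distance between blue_mid and rack below 0.13 m and angle between blue_mid's own z axis and vertical below 0.35 rad), for 0.05 s.
At the end, for the whole second after the job is handed in: The blue cassette stands at rest on the ledge, leaning on the lit panel (0.4 +-0.12 rad), blue top edge up, centre within 9 mm of the seat point in the stand's x and z and 25 mm across, parallel to the panel within 0.15 rad; yellow and orange cassettes within 20 mm of their start (x of blue_mid in the frame of seat between -0.009 and 0.009 m and y of blue_mid in the frame of seat between -0.025 and 0.025 m and z of blue_mid in the frame of seat between -0.009 and 0.009 m and angle between blue_mid's own z axis and vertical between 0.28 and 0.52 rad and angle between the y axis of blue_mid and the y axis of stand, either way round below 0.15 rad and linear speed of blue below 0.03 m/s and distance of each of yellow_mid, orange_mid from where it was at the start of the episode below 0.02 m); the robot touches nothing.
It fails at once if another cassette is pulled or knocked out of place (moved over 20 mm) (distance of any of yellow_mid, orange_mid from where it was at the start of the episode above 0.02 m).
It fails at once if something else on the bench (bottle, beaker, tip box, jar, tray) is moved over 30 mm (distance of any of reagent, beaker, tip_box, jar, tube_tray from where it was at the start of the episode above 0.03 m).
It fails at once if the blue cassette is dropped: let go over the stand more than 20 mm above its seat, or falling faster than 0.45 m/s (contact force between the fingers and blue below 0.2 N and (linear speed of blue above 0.45 m/s or (z of blue_mid in the frame of seat above 0.02 m and horizontal distance between blue_mid and seat below 0.06 m))).
It fails at once if the glass is banged down on the stand (contact force over 60 N) (contact force between blue and stand above 60 N).
It fails at once if the blue cassette is tipped over (more than 1.0 rad from upright) (angle between blue_mid's own z axis and vertical above 1 rad).
It also fails if it takes over 48 s, if anything falls off the work surface, if the arm or the gripper's body presses on something with over 40 N, if the wrist force passes 120 N, or if a joint passes its speed limit or range.

## Robot

A 7-joint arm with a two-finger parallel gripper is mounted at the origin on the work surface. World frame = base frame: x ahead of the robot, y to its left, z up, the work surface at z = 0. Lengths are in m, angles in rad, forces in N, time in s.
With the tool pointing down it reaches from about 0.375 to 0.925 m from the base axis. Payload 3.1 kg.
Tool frame: the origin (TCP) lies midway between the tips of the shut fingers; the grasp point (between the pads) lies 19 mm behind it; z points along the fingers, y is the line along which they close (so a half turn about z gives the same grasp; the last joint's range is limited). The gripper opens to 85 mm and grips with 20 to 120 N. Pads are 22 mm wide; open, the fingers measure 114 mm over their backs; the gripper's body (76 mm by 85 mm) begins 54 mm behind the grasp point. The pads swing forward as they close: fully open they stand 13 mm farther back than shut.
Start: joints at [1.044, 0.383, 0.044, 1.598, -0.018, 1.161, -0.05], TCP at [0.27, -0.591, 0.231] pointing down, gripper open.
Joint ranges: [-2.61, 2.61], [-0.41, 2.15], [-1.48, 1.57], [0, 2.5], [-1.57, 4.71], [0.05, 1.97], [-2.85, 2.85]. Speed limits (rad/s): [2.79, 2.79, 3.14, 3.14, 3.14, 3.14, 3.14].

## Interface

Orientations are given as a unit quaternion [x, y, z, w].
In Python, from station import ctrl, vision, finder gives the robot as it stands. The module is installed in compiled form; this text tells all that it offers.
- The arm moves only by the tool arm_command, never from a script. Its argument "series" is a list of rows, each a list of 2 entries, a list of its own where there are three numbers: the shift along the tool's x, y, z as a fraction of full scale, then the turn, a rotation vector about the tool's x, y, z as a fraction of full scale. In form: [[[tx, ty, tz], [wx, wy, wz]], ...]. A call has 1 to 20 rows; each row is the pose to reach, as a shift and turn from the pose commanded when the call began, along the tool's axes at that moment; what a row does not reach only later rows make up. Full scale, the value 1, is 12 cm for a shift and 90 degrees for a turn. A row lasts 1/8 s, in which the tool goes at most 62.5 mm and 10.7 degrees, less where a joint would pass 70% of its speed; a pose out of reach is approached as far as the arm can. A call with a number of a shift or a turn outside -1 to 1 is refused whole. A call with a gripper value outside its range is refused whole. "fingers" is the closure, from 0 (fully open) to 1 (shut), set as the call begins (left out, the last holds). The fingers move at their own pace and stop on an object; "grip_force" is the grip in N (left out, the last holds). Time passes only in rows, so rows that repeat a pose let the fingers close. It gives the time, the measured TCP pose, the force, the opening and the grip force at its end, in the units of the state.
- ctrl.get_state(): the state, without advancing time (a new reading comes with each control period).
- vision.grab_frame(name): name is "scene" or "top"; returns a dict with "frame" (420x560x3 uint8, blue, green, red), "depth" (420x560 float32, m along the optical axis (not along the pixel's ray), 0 where there is no reading), "vfov" (degrees; the focal length in pixels is half the picture's height over the tangent of half this angle, whatever the lens; pixels are square), "cx", "cy" (the principal point, pixels), "extrinsics" (4x4, takes a point from camera to world coordinates). Camera axes: x right, y down, z forward; pixel columns grow to the right and rows downward; lengths in m; the calibration is good to about 2 mm. A picture is of the moment at which its call begins.
- ctrl.job_done(): hands the job in; it is judged then, once.
Trained networks look in a picture, given as the dict that the camera call returned (one of the last four; its "shot" number tells which), for a name from the list of things; names that differ only in an ending like _2 or _b are one class to them, and where a whole thing is asked for, a point or a joint stands for the part that bears it (a point fixed in the world has none). Each returns a list of dicts, best first, with "conf" (0 to 1); they miss things now and then, are a little off and sometimes report something else, mostly with a low value. They report only what shows in the picture. A call takes as long as a camera call. They do not tell look-alikes from the thing itself.
- finder.outline_of(picture, thing): "pixels" (420x560 bool, what is visible of it) and "bbox" ([left, top, right, bottom] in pixels, round what is visible of it).
The state is a dict: "time_s": time; "joints": joint angles; "qd": joint speeds; "effort": joint torques, N m; "position": TCP position; "tcp_rot": TCP orientation; "contact_force": force on the tool from outside, world axes, zero at the start; "ft_torque": the same for the moment, N m; "width": finger opening in m; "gripper_force": force on a finger pad.
Only numpy, scipy, OpenCV 4.12 (cv2) and the standard library are available. Lean on these libraries where they do the work, as an engineer would, in place of code of your own. Each camera call takes 0.05 s, during which the arm holds its last target. There are 200 camera calls.

## Working session

There is one attempt and no reset: what is moved stays moved. The work goes in short steps, Python scripts to look and compute and a tool call to move; the robot and the scene stay as the last step left them, time stands still between calls to the robot, and variables do not carry over. Pictures are saved under pics/ and viewed, at most 10 in all, crops included, and the job is handed in when it is done.

Besides the shell and the picture viewer there is one more tool, called after "Request:" by a JSON object that holds its "api" and its "payload", one argument or row to a line. arm_command: Moves the arm, as the interface text tells. Its arguments: {"type":"object","properties":{"series":{"type":"array","items":{"type":"array"}},"fingers":{"type":"number"},"grip_force":{"type":"number"}},"required":["series"]}

```bash
mkdir -p pics; cat > h.py <<'E'
import numpy as np, cv2
from station import ctrl, vision, finder
from scipy.spatial.transform import Rotation as R
def cloud(p):
    d=p["depth"]; h,w=d.shape; f=h/2/np.tan(np.radians(p["vfov"])/2)
    u,v=np.meshgrid(np.arange(w),np.arange(h))
    c=np.stack([(u-p["cx"])/f*d,(v-p["cy"])/f*d,d],-1)
    E=np.array(p["extrinsics"]); return c@E[:3,:3].T+E[:3,3]
def proj(p,X):
    E=np.linalg.inv(np.array(p["extrinsics"])); c=E[:3,:3]@np.asarray(X)+E[:3,3]
    f=210/np.tan(np.radians(p["vfov"])/2); return c[:2]/c[2]*f+[p["cx"],p["cy"]]
E
python3 - <<'E'
from h import *
s=ctrl.get_state(); print({k:np.round(v,3) for k,v in s.items()})
for n in ["scene","top"]:
    p=vision.grab_frame(n); cv2.imwrite(f"pics/{n}1.png",p["frame"]); C=cloud(p)
    print(n,p["vfov"],np.round(p["extrinsics"],2).tolist())
    for t in ["blue_mid","yellow_mid","orange_mid","rack","stand"]:
        for o in finder.outline_of(p,t)[:4]:
            m=o["pixels"]&(p["depth"]>0); P=C[m]
            print(t,round(o["conf"],2),o["bbox"],m.sum(),np.round(np.median(P,0),3),np.round(np.percentile(P,[2,98],axis=0),3).tolist() if len(P) else 0)
E
```

```text
{'time_s': np.float64(0.0), 'joints': array([ 1.044,  0.384,  0.044,  1.6  , -0.018,  1.161, -0.05 ]), 'qd': array([-0.001, -0.001, -0.   ,  0.001, -0.   ,  0.001,  0.001]), 'effort': array([ 0.0000e+00, -4.3346e+01,  1.0240e+00, -2.4951e+01,  1.0000e-02,
        1.1000e-02, -0.0000e+00]), 'position': array([ 0.27, -0.59,  0.23]), 'tcp_rot': array([ 0.977,  0.213, -0.   , -0.001]), 'contact_force': array([ 0.184,  0.221, -0.179]), 'ft_torque': array([-0.013,  0.001, -0.017]), 'gripper_force': np.float64(0.0), 'width': np.float64(0.085)}
scene 42.669623224691904 [[-0.49, 0.67, -0.55, 1.42], [0.87, 0.37, -0.32, 0.54], [-0.01, -0.64, -0.77, 1.29], [0.0, 0.0, 0.0, 1.0]]
blue_mid 0.85 [323.3, 209.5, 367.3, 240.2] 859 [0.497 0.188 0.087] [[0.486, 0.124, 0.037], [0.502, 0.249, 0.123]]
yellow_mid 0.7 [300.8, 241.1, 348.4, 282.9] 1014 [0.637 0.19  0.078] [[0.631, 0.13, 0.013], [0.641, 0.252, 0.123]]
orange_mid 0.8 [315.2, 222.6, 360.1, 265.4] 919 [0.567 0.19  0.086] [[0.558, 0.127, 0.031], [0.571, 0.251, 0.123]]
stand 0.88 [183.6, 177.2, 253.3, 231.0] 2705 [ 0.578 -0.204  0.043] [[0.49, -0.3,
[... 492 characters left out ...]
243, 0.123]]
yellow_mid 0.61 [204.3, 173.8, 250.8, 185.9] 446 [0.632 0.183 0.087] [[0.629, 0.124, 0.012], [0.64, 0.246, 0.122]]
orange_mid 0.78 [204.9, 202.2, 253.3, 212.1] 427 [0.562 0.183 0.091] [[0.559, 0.121, 0.01], [0.571, 0.248, 0.122]]
orange_mid 0.21 [203.0, 226.0, 254.5, 234.1] 377 [0.493 0.176 0.103] [[0.489, 0.118, 0.006], [0.503, 0.241, 0.123]]
rack 0.95 [200.2, 176.8, 256.6, 238.6] 1901 [0.551 0.185 0.009] [[0.474, 0.111, 0.002], [0.631, 0.254, 0.066]]
stand 0.98 [261.1, 251.1, 336.6, 314.0] 3352 [ 0.35  -0.014  0.022] [[0.272, -0.109, 0.011], [0.43, 0.08, 0.092]]
stand 0.87 [358.1, 276.1, 434.8, 329.3] 3567 [ 0.283 -0.292  0.022] [[0.211, -0.386, 0.003], [0.355, -0.201, 0.093]]
```

View pics/scene1.png

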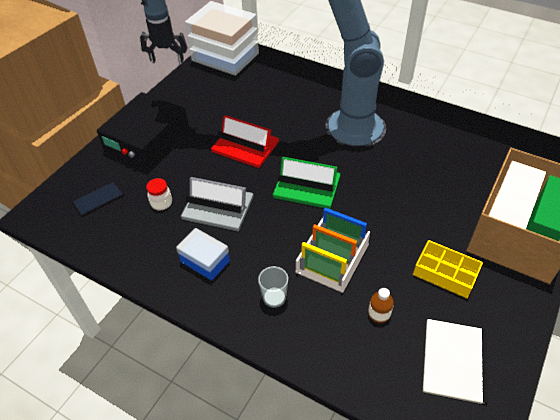

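View pics/top1.png

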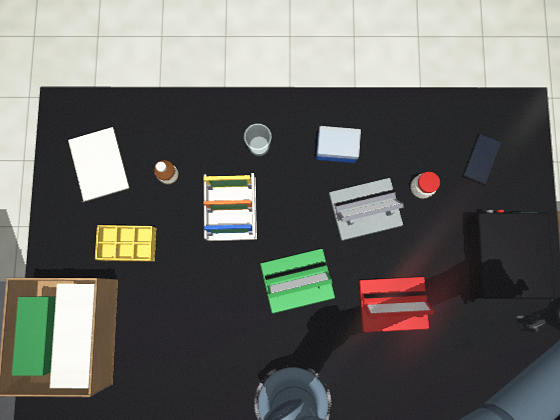

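The candidates are the stands at scene (218,203) grey, (306,182) green and (245,140) red, and the cassettes at top (229,228) blue, (228,204) orange and (228,180) yellow. I choose the grey stand and the blue cassette, which is in the slot nearest the robot.

```bash
python3 - <<'E'
from h import *
ims=[]
Ps={}
for n,box in [("scene",(170,165,375,295)),("top",(195,165,410,245))]:
    p=vision.grab_frame(n); C=cloud(p); I=p["frame"].astype(int); ok=p["depth"]>0
    x0,y0,x1,y1=box; ims.append(cv2.resize(p["frame"][y0:y1,x0:x1],(780,int(780*(y1-y0)/(x1-x0))),interpolation=cv2.INTER_CUBIC)[:295] if n=="top" else cv2.resize(p["frame"][y0:y1,x0:x1],(780,495))[:300])
    b,g,r=I[...,0],I[...,1],I[...,2]
    near=lambda c,rad:np.linalg.norm(C[...,:2]-c,axis=-1)<rad
    # blue cassette top edge
    m=ok&(b>120)&(b-r>60)&(C[...,2]>.105)&(C[...,2]<.13)&near([.495,.188],.09)
    P=C[m]; 
    c,d=P[:,:2].mean(0),np.linalg.svd(P[:,:2]-P[:,:2].mean(0))[2][0]; d=d*np.sign(d[1])
    t=(P[:,:2]-c)@d; mid=c+d*(t.min()+t.max())/2
    print(n,"blue",len(P),mid.round(4),"len",np.ptp(t).round(3),"yaw",np.arctan2(-d[0],d[1]).round(3),"z",np.percentile(P[:,2],[5,50,95]).round(3))
    for nm,cc,mm in [("orange",[.565,.187],(r>150)&(r-b>100)&(g<150)),("yellow",[.635,.187],(r>130)&(g>110)&(b<110))]:
        P=C[ok&mm&(C[...,2]>.105)&(C[...,2]<.13)&near(cc,.09)]
        d=np.linalg.svd(P[:,:2]-P[:,:2].mean(0))[2][0]; d=d*np.sign(d[1]);t=(P[:,:2]-P[:,:2].mean(0))@d
        print("  ",nm,len(P),(P[:,:2].mean(0)+d*(t.min()+t.max())/2).round(4),np.ptp(t).round(3),"yaw",np.arctan2(-d[0],d[1]).round(3))
    S=ok&near([.57,-.205],.14)&(C[...,2]>.006)
    P=C[S]; Ps[n]=P
    print("  stand",len(P),"mean",P.mean(0).round(3)); 
    if 1:
        rect=cv2.minAreaRect((P[:,:2]*1000).astype(np.float32)); print("  rect",rect)
    # panel: bright face, RANSAC plane
    M=P[(P[:,2]>.042)&(P[:,2]<.09)]; best=None; rng=np.random.default_rng(0)
    for _ in range(500):
        q=M[rng.choice(len(M),3,False)]; nn=np.cross(q[1]-q[0],q[2]-q[0]); 
        if np.linalg.norm(nn)<1e-9: continue
        nn/=np.linalg.norm(nn); nn*=np.sign(nn[0])
        if nn[0]<.6 or nn[2]<.15: continue
        k=abs((M-q[0])@nn)<.003
        if best is None or k.sum()>best.sum(): best=k
    if best is None: continue
    Q=M[best]; c=Q.mean(0); nn=np.linalg.svd(Q-c)[2][2]; nn*=np.sign(nn[0])
    print("  panel",len(Q),len(M),"c",c.round(4),"n",nn.round(3),"lean",np.arcsin(nn[2]).round(3),"yaw",np.arctan2(nn[1],nn[0]).round(3))
    yw=np.arctan2(nn[1],nn[0]); ya=np.array([-np.sin(yw),np.cos(yw)]); t=Q[:,:2]@ya; print("  ycentre along",((t.min()+t.max())/2).round(4),np.ptp(t).round(3))
    xa=np.array([np.cos(yw),np.sin(yw)])
    # corner at z=.035 on plane
    xc=(c[:2]@xa)+ (c[2]-.035)*nn[2]/np.hypot(nn[0],nn[1]); print("  stand origin",(xa*xc+ya*(t.min()+t.max())/2).round(4), "all extents x",np.percentile(P[:,:2]@xa-xc,[1,99]).round(3),"y",np.percentile(P[:,:2]@ya,[1,99]).round(3))
cv2.imwrite("pics/crop1.png",np.vstack(ims))
E
```

```text
scene blue 228 [0.4955 0.1861] len 0.129 yaw 0.03 z [0.11  0.118 0.123]
   orange 230 [0.5783 0.1886] 0.13 yaw 0.086
   yellow 395 [0.612  0.1907] 0.131 yaw -0.075
  stand 2845 mean [ 0.579 -0.204  0.042]
  rect ((574.8916015625, -197.4040985107422), (260.78369140625, 278.3302001953125), 57.87144470214844)
  panel 538 1223 c [ 0.5541 -0.2166  0.0666] n [0.888 0.23  0.397] lean 0.409 yaw 0.253
  ycentre along -0.3501 0.181
  stand origin [ 0.5678 -0.2147] all extents x [-0.081  0.098] y [-0.446 -0.23 ]
top blue 181 [0.495  0.1841] len 0.129 yaw 0.023 z [0.109 0.117 0.122]
   orange 65 [0.563  0.1852] 0.129 yaw 0.032
   yellow 181 [0.5927 0.1802] 0.138 yaw 0.341
  stand 3328 mean [ 0.562 -0.217  0.034]
  rect ((569.2618408203125, -207.924560546875), (270.40545654296875, 267.8075866699219), 57.27690124511719)
  panel 321 772 c [ 0.5561 -0.2193  0.0676] n [0.886 0.219 0.408] lean 0.421 yaw 0.242
  ycentre along -0.3486 0.18
  stand origin [ 0.5709 -0.2182] all extents x [-0.087  0.098] y [-0.441 -0.254]
```

View pics/crop1.png

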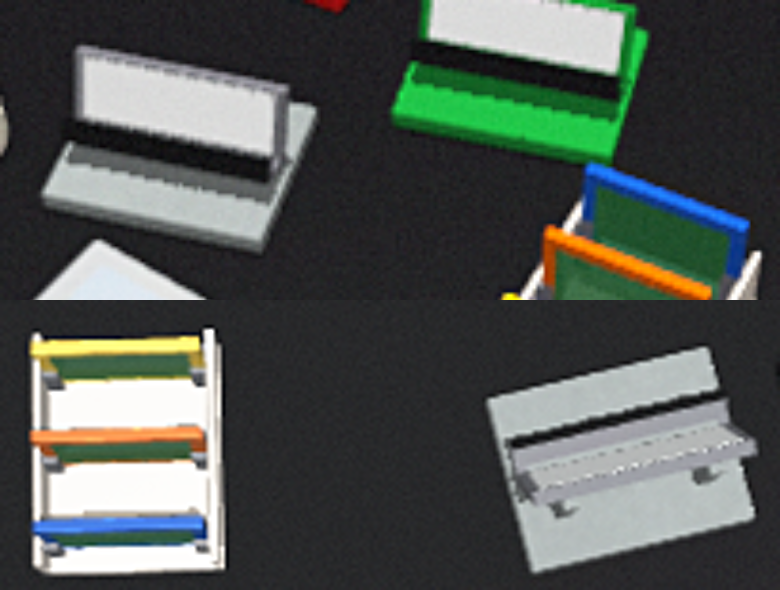

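The crop confirms that the blue cassette is nearest the robot (crop (120,530)) and that the grey stand's panel faces +x (crop (180,100)). From the measurements, the blue cassette is at (0.495, 0.185) with yaw 0.027 and its top at 0.118. The stand is at (0.5695, -0.2165) with yaw 0.247, so the seat is at about (0.553, -0.221, 0.088). The sizes and heights match the text, so I'm moving over the rack.

Request:
{"api": "arm_command", "payload": {
  "series": [
    [[0.44,-0.5,0],[0,0,0]],
    [[0.88,-1,0],[0,0,0]],
    [[0.88,-1,0],[0,0,0]],
    [[0.88,-1,0],[0,0,0]]
  ],
  "fingers": 0.45,
  "grip_force": 60
}}

```text
time_s: 1.2
position: [0.3186, -0.4346, 0.2315]
tcp_rot: [0.976, 0.216, 0.001, -0.0]
contact_force: [0.2, -0.2, -1.5]
width: 0.0469
gripper_force: 0.0
```

Request:
{"api": "arm_command", "payload": {
  "series": [
    [[0.44,-0.5,0],[0,0,0]],
    [[0.88,-1,0],[0,0,0]],
    [[0.88,-1,0],[0,0,0]],
    [[0.88,-1,0],[0,0,0]]
  ]
}}

```text
time_s: 1.7
position: [0.3638, -0.2833, 0.2317]
tcp_rot: [0.977, 0.215, 0.0, 0.0]
contact_force: [0.1, -0.7, 0.4]
width: 0.047
gripper_force: 0.0
```

Request:
{"api": "arm_command", "payload": {
  "series": [
    [[0.44,-0.5,0],[0,0,0]],
    [[0.88,-1,0],[0,0,0]],
    [[0.88,-1,0],[0,0,0]],
    [[0.88,-1,0],[0,0,0]]
  ]
}}

```text
time_s: 2.2
position: [0.4101, -0.1311, 0.2319]
tcp_rot: [0.977, 0.214, 0.001, 0.0]
contact_force: [-0.7, -0.7, 0.3]
width: 0.0467
gripper_force: 0.0
```

Request:
{"api": "arm_command", "payload": {
  "series": [
    [[0.44,-0.5,0],[0,0,0]],
    [[0.87,-1,0],[0,0,0]],
    [[0.87,-1,0],[0,0,0]],
    [[0.87,-1,0],[0,0,0]]
  ]
}}

```text
time_s: 2.7
position: [0.4553, 0.021, 0.2317]
tcp_rot: [0.977, 0.214, 0.001, -0.0]
contact_force: [1.0, 0.0, -0.6]
width: 0.0469
gripper_force: 0.0
```

Request:
{"api": "arm_command", "payload": {
  "series": [
    [[0.44,-0.5,0],[0,0,-0.12]],
    [[0.87,-1,0],[0,0,-0.24]],
    [[0.87,-1,0],[0,0,-0.36]],
    [[0.87,-1,0],[0,0,-0.48]],
    [[0.87,-1,0],[0,0,-0.6]],
    [[0.87,-1,0],[0,0,-0.7]],
    [[0.87,-1,0],[0,0,-0.74]],
    [[0.87,-1,0],[0,0,-0.74]]
  ]
}}

```text
time_s: 3.7
position: [0.5003, 0.1691, 0.2308]
tcp_rot: [0.702, 0.712, -0.001, 0.0]
contact_force: [-0.2, 0.0, -0.7]
width: 0.0472
gripper_force: 0.0
```

```bash
cat >> h.py <<'E'
def downpose(yaw,lean=0.0):
    # tool y = panel +x, tool x = panel +y (yaw), tool z = down; lean turns cassette top toward -x
    B=R.from_euler('z',yaw)*R.from_euler('y',-lean)
    return B*R.from_matrix(np.array([[0,1,0],[1,0,0],[0,0,-1.]]))
def plan(pos,rot):
    s=ctrl.get_state(); r0=R.from_quat(s["tcp_rot"]); 
    d=r0.inv().apply(np.asarray(pos)-s["position"]); w=(r0.inv()*rot).as_rotvec()
    print("t",round(s["time_s"],2),"pos",np.round(s["position"],4),"shift frac",(d/.12).round(3),"turn frac",(w/(np.pi/2)).round(4),"width",round(s["width"],4),"F",np.round(s["contact_force"],1))
E
python3 -c "
from h import *
plan([.495,.185,.15],downpose(.027)); plan([.495,.185,.088],downpose(.027))"
```

```text
t 3.7 pos [0.5003 0.1691 0.2308] shift frac [ 0.134 -0.042  0.673] turn frac [-0.0002  0.001  -0.0084] width 0.0472 F [-0.2  0.  -0.7]
t 3.7 pos [0.5003 0.1691 0.2308] shift frac [ 0.135 -0.042  1.189] turn frac [-0.0002  0.001  -0.0084] width 0.0472 F [-0.2  0.  -0.7]
```

Request:
{"api": "arm_command", "payload": {
  "series": [
    [[0.07,-0.02,0.3],[0,0,0]],
    [[0.135,-0.042,0.6],[0,0,-0.008]],
    [[0.135,-0.042,0.67],[0,0,-0.008]],
    [[0.135,-0.042,0.67],[0,0,-0.008]]
  ]
}}

```text
time_s: 4.2
position: [0.494, 0.1878, 0.1508]
tcp_rot: [0.696, 0.718, -0.0, 0.0]
contact_force: [-0.1, -0.5, 0.3]
width: 0.0472
gripper_force: 0.0
```

```bash
python3 - <<'E'
from h import *
plan([.495,.185,.088],downpose(.027))
ims=[]
for n in ["scene","top"]:
    p=vision.grab_frame(n); u,v=proj(p,[.495,.185,.13]).astype(int); c=p["frame"][v-50:v+50,u-65:u+65]; ims.append(cv2.resize(c,(390,300),interpolation=cv2.INTER_CUBIC))
cv2.imwrite("pics/grasp.png",np.hstack(ims))
E
```

```text
t 4.2 pos [0.494  0.1878 0.1508] shift frac [-0.023  0.008  0.523] turn frac [-0.0003  0.0005  0.0023] width 0.0472 F [-0.1 -0.5  0.3]
```

View pics/grasp.png

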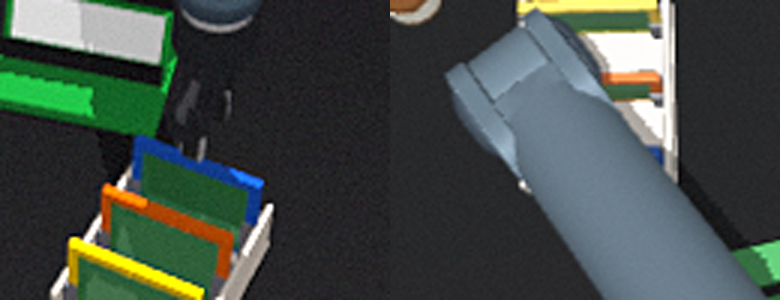

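The fingers sit above the middle of the blue edge (crop (195,150)), one on each side. I'm descending and closing.

Request:
{"api": "arm_command", "payload": {
  "series": [
    [[-0.02,0.008,0.13],[0,0,0]],
    [[-0.02,0.008,0.26],[0,0,0]],
    [[-0.02,0.008,0.39],[0,0,0]],
    [[-0.02,0.008,0.52],[0,0,0]],
    [[-0.02,0.008,0.52],[0,0,0]]
  ]
}}

```text
time_s: 4.92
position: [0.4928, 0.1863, 0.0865]
tcp_rot: [0.695, 0.719, -0.002, -0.001]
contact_force: [-0.2, 0.4, -0.2]
width: 0.0468
gripper_force: 0.0
```

Request:
{"api": "arm_command", "payload": {
  "series": [
    [[0,0,0],[0,0,0]],
    [[0,0,0],[0,0,0]],
    [[0,0,0],[0,0,0]],
    [[0,0,0],[0,0,0]],
    [[0,0,0],[0,0,0]],
    [[0,0,0],[0,0,0]],
    [[0,0,0],[0,0,0]],
    [[0,0,0],[0,0,0]]
  ],
  "fingers": 1,
  "grip_force": 60
}}

```text
time_s: 5.92
position: [0.4949, 0.1872, 0.0892]
tcp_rot: [0.695, 0.719, 0.001, 0.0]
contact_force: [-1.5, 0.4, 5.6]
width: 0.0092
gripper_force: 59.8
```

Request:
{"api": "arm_command", "payload": {
  "series": [
    [[0,0,-0.08],[0,0,0]],
    [[0,0,-0.16],[0,0,0]],
    [[0,0,-0.26],[0,0,0]],
    [[0,0,-0.36],[0,0,0]],
    [[0,0,-0.46],[0,0,0]],
    [[0,0,-0.56],[0,0,0]],
    [[0,0,-0.68],[0,0,0]],
    [[0,0,-0.8],[0,0,0]],
    [[0,0,-0.92],[0,0,0]],
    [[0,0,-1],[0,0,0]],
    [[0,0,-1],[0,0,0]],
    [[0,0,-1],[0,0,0]]
  ]
}}

```text
time_s: 7.42
position: [0.4941, 0.1865, 0.208]
tcp_rot: [0.695, 0.719, -0.0, -0.0]
contact_force: [-0.8, 0.0, -4.3]
width: 0.0092
gripper_force: 58.6
```

```bash
python3 - <<'E'
from h import *
plan([.553,-.22,.25],downpose(.247))
p=vision.grab_frame("scene"); cv2.imwrite("pics/lift.png",cv2.resize(p["frame"][120:300,170:410],(800,600)))
C=cloud(p)
for t in ["blue_mid","orange_mid","yellow_mid"]:
    for o in finder.outline_of(p,t)[:1]:
        m=o["pixels"]&(p["depth"]>0);P=C[m]; print(t,o["conf"],np.round(np.median(P,0),3),np.round(np.percentile(P,[2,98],axis=0),3).tolist())
        if t=="blue_mid":
            c=P.mean(0)
            for _ in range(3):
                n=np.linalg.svd(P-c,full_matrices=False)[2][2]; n*=np.sign(n[0]); k=abs((P-c)@n)<.006; P=P[k]; c=P.mean(0)
            print("n",n.round(3),len(P))
E
```

```text
t 7.42 pos [0.4941 0.1865 0.208 ] shift frac [-3.402  0.379 -0.349] turn frac [-0.0007  0.0002 -0.1363] width 0.0092 F [-0.8  0.  -4.3]
blue_mid 0.98 [0.497 0.191 0.185] [[0.488, 0.122, 0.131], [0.502, 0.249, 0.24]]
n [ 0.999  0.034 -0.01 ] 1117
orange_mid 0.7 [0.567 0.189 0.087] [[0.559, 0.128, 0.035], [0.571, 0.251, 0.123]]
yellow_mid 0.63 [ 0.767 -0.118  0.074] [[0.716, -0.19, 0.013], [0.8, -0.071, 0.082]]
```

View pics/lift.png

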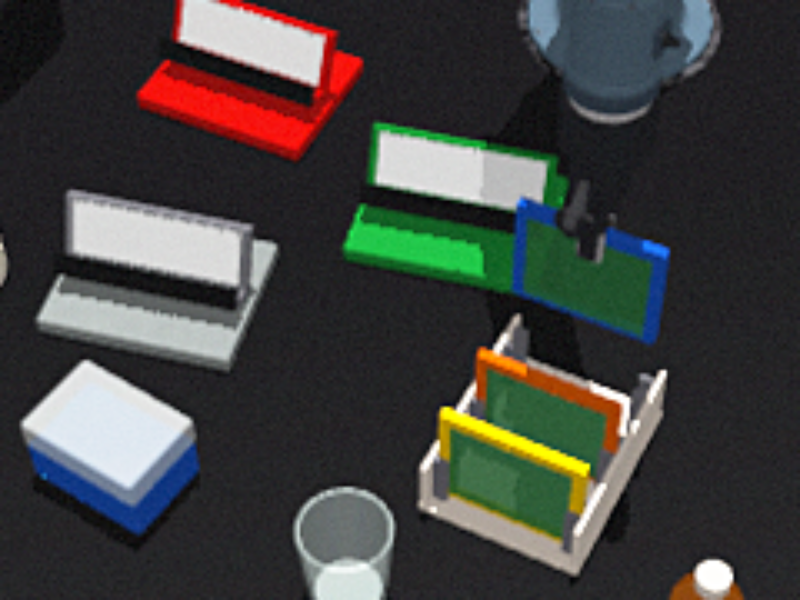

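The cassette is up and upright (crop (590,270)), and the orange and yellow cassettes are still seated. The low-placed "yellow" report is a false one, the tip box. I'm carrying it to the stand.

Request:
{"api": "arm_command", "payload": {
  "series": [
    [[-0.15,0.02,-0.1],[0,0,0]],
    [[-0.4,0.05,-0.2],[0,0,0]],
    [[-0.7,0.09,-0.3],[0,0,0]],
    [[-1,0.12,-0.35],[0,0,0]]
  ]
}}

```text
time_s: 8.12
position: [0.5132, 0.0666, 0.251]
tcp_rot: [0.695, 0.719, 0.0, 0.0]
contact_force: [0.1, -0.4, -3.6]
width: 0.009
gripper_force: 58.7
```

Request:
{"api": "arm_command", "payload": {
  "series": [
    [[-0.3,0.04,0],[0,0,0]],
    [[-0.6,0.08,0],[0,0,0]],
    [[-0.9,0.1,0],[0,0,0]],
    [[-1,0.12,0],[0,0,0]]
  ]
}}

```text
time_s: 8.62
position: [0.5308, -0.0557, 0.2498]
tcp_rot: [0.697, 0.717, -0.001, -0.0]
contact_force: [-0.3, 0.7, -3.0]
width: 0.0095
gripper_force: 58.6
```

Request:
{"api": "arm_command", "payload": {
  "series": [
    [[-0.3,0.04,0],[0,0,0]],
    [[-0.6,0.08,0],[0,0,0]],
    [[-0.9,0.1,0],[0,0,0]],
    [[-1,0.12,0],[0,0,0]],
    [[-1,0.12,0],[0,0,0]]
  ]
}}

```text
time_s: 9.25
position: [0.5496, -0.1711, 0.25]
tcp_rot: [0.696, 0.718, 0.0, -0.001]
contact_force: [0.1, 0.3, -4.1]
width: 0.0091
gripper_force: 58.6
```

```bash
cat >> h.py <<'E'
YAW=.247; O=np.array([.5695,-.2165,0])
def tcp_for(up,out,lean=.4,across=0):
    # TCP for cassette raised `up` along slope, `out` off the panel
    u=np.array([-np.sin(.4),0,np.cos(.4)]); n=np.array([np.cos(.4),0,np.sin(.4)])
    c=np.array([0,across,.035])+u*(.055+up)+n*(.005+out)
    return O+R.from_euler('z',YAW).apply(c+.025*np.array([-np.sin(lean),0,np.cos(lean)]))
E
python3 -c "
from h import *
print(tcp_for(.08,.007))
plan(tcp_for(.08,.007),downpose(YAW,.4))"
```

```text
[ 0.51980135 -0.22903145  0.18704278]
t 9.25 pos [ 0.5496 -0.1711  0.25  ] shift frac [-0.475 -0.263  0.524] turn frac [-0.2539  0.0263 -0.1351] width 0.0091 F [ 0.1  0.3 -4.1]
```

Request:
{"api": "arm_command", "payload": {
  "series": [
    [[-0.12,-0.06,0.0],[-0.05,0.005,-0.027]],
    [[-0.24,-0.13,0.1],[-0.1,0.01,-0.054]],
    [[-0.36,-0.2,0.2],[-0.15,0.016,-0.081]],
    [[-0.475,-0.263,0.3],[-0.2,0.021,-0.108]],
    [[-0.475,-0.263,0.4],[-0.254,0.026,-0.135]],
    [[-0.475,-0.263,0.5],[-0.254,0.026,-0.135]],
    [[-0.475,-0.263,0.52],[-0.254,0.026,-0.135]],
    [[-0.475,-0.263,0.52],[-0.254,0.026,-0.135]]
  ]
}}

```text
time_s: 10.25
position: [0.5214, -0.2279, 0.1887]
tcp_rot: [0.601, 0.774, 0.157, 0.123]
contact_force: [0.2, -0.1, -2.8]
width: 0.0089
gripper_force: 59.2
```

```bash
python3 - <<'E'
from h import *
plan(tcp_for(.08,.007),downpose(YAW,.4)); plan(tcp_for(.005,.007),downpose(YAW,.4))
p=vision.grab_frame("scene"); cv2.imwrite("pics/hover.png",cv2.resize(p["frame"][130:250,150:310],(800,600),interpolation=cv2.INTER_CUBIC))
C=cloud(p)
o=finder.outline_of(p,"blue_mid")[0]
P=C[cv2.erode(o["pixels"].astype(np.uint8),np.ones((3,3)))>0]; P=P[P[:,2]>0.01]
Q=(R.from_euler('z',YAW).inv().apply(P-O)); print(o["conf"],o["bbox"])
c=np.median(Q,0)
for th in (.015,.008,.005,.005):
    k=abs((Q-c)@(n if th<.015 else np.array([.92,0,.39])))<th; S=Q[k]; c=S.mean(0); n=np.linalg.svd(S-c,full_matrices=False)[2][2]; n*=np.sign(n[0])
nn=np.array([np.cos(.4),0,np.sin(.4)]); u=np.array([-np.sin(.4),0,np.cos(.4)])
print("cassette front face n",n.round(3),"lean",np.arcsin(n[2]).round(3),"yaw err",np.arctan2(n[1],n[0]).round(3),len(S))
Q2=(R.from_euler('z',YAW).inv().apply(C[o["pixels"]]-O))-[0,0,.035]
print("y range",np.percentile(Q2[:,1],[1,99]).round(4),"out of panel",np.median((S-[0,0,.035])@nn).round(4),"up range",np.percentile(Q2@u,[1,99]).round(4))
E
```

```text
t 10.25 pos [ 0.5214 -0.2279  0.1887] shift frac [-0.005 -0.02   0.007] turn frac [0.0007 0.0004 0.0027] width 0.0089 F [ 0.2 -0.1 -2.8]
t 10.25 pos [ 0.5214 -0.2279  0.1887] shift frac [-0.005 -0.021  0.632] turn frac [0.0007 0.0004 0.0027] width 0.0089 F [ 0.2 -0.1 -2.8]
0.56 [194.7, 145.2, 235.2, 184.5]
cassette front face n [ 0.923 -0.006  0.384] lean 0.394 yaw err -0.007 1059
y range [-0.0637  0.0649] out of panel 0.0182 up range [0.0842 0.1931]
```

View pics/hover.png

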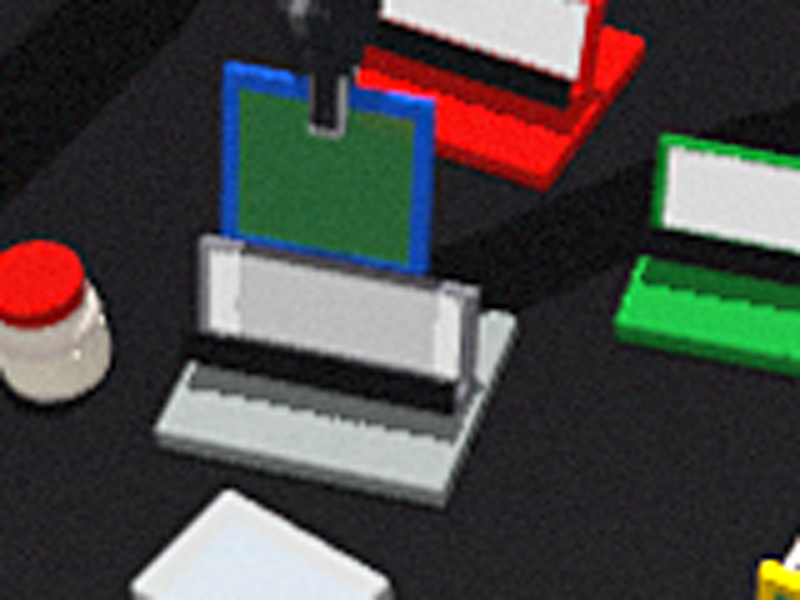

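The cassette is leaning parallel to the panel, centred and about 82 mm above the ledge (crop (325,170)). Its front face is 18 mm out, so it clears both the panel and the lip. I'm lowering it.

Request:
{"api": "arm_command", "payload": {
  "series": [
    [[0,-0.01,0.08],[0,0,0]],
    [[0,-0.01,0.18],[0,0,0]],
    [[0,-0.01,0.28],[0,0,0]],
    [[0,-0.01,0.38],[0,0,0]],
    [[0,-0.01,0.46],[0,0,0]],
    [[0,-0.01,0.52],[0,0,0]],
    [[0,-0.01,0.56],[0,0,0]],
    [[0,-0.01,0.58],[0,0,0]],
    [[0,-0.01,0.58],[0,0,0]],
    [[0,-0.01,0.58],[0,0,0]]
  ]
}}

```text
time_s: 11.6
position: [0.5452, -0.2236, 0.1239]
tcp_rot: [0.602, 0.773, 0.156, 0.123]
contact_force: [-1.2, -0.7, -2.7]
width: 0.0089
gripper_force: 59.4
```

```bash
python3 - <<'E'
from h import *
plan(tcp_for(0,.007),downpose(YAW,.4))
plan(tcp_for(0,.0),downpose(YAW,.4))
p=vision.grab_frame("scene"); cv2.imwrite("pics/low.png",cv2.resize(p["frame"][130:250,150:310],(800,600),interpolation=cv2.INTER_CUBIC))
C=cloud(p); o=finder.outline_of(p,"blue_mid")[0]; nn=np.array([np.cos(.4),0,np.sin(.4)]); u=np.array([-np.sin(.4),0,np.cos(.4)])
Q2=(R.from_euler('z',YAW).inv().apply(C[o["pixels"]]-O))-[0,0,.035]
print(o["conf"],"y",np.percentile(Q2[:,1],[1,99]).round(4),"out",np.median(Q2@nn).round(4),"up",np.percentile(Q2@u,[1,99]).round(4))
E
```

```text
t 11.6 pos [ 0.5452 -0.2236  0.1239] shift frac [0.008 0.006 0.097] turn frac [0.0004 0.0015 0.0008] width 0.0089 F [-1.2 -0.7 -2.7]
t 11.6 pos [ 0.5452 -0.2236  0.1239] shift frac [ 0.008 -0.053  0.097] turn frac [0.0004 0.0015 0.0008] width 0.0089 F [-1.2 -0.7 -2.7]
0.59 y [-0.0669  0.0638] out 0.015 up [0.0145 0.1241]
```

View pics/low.png

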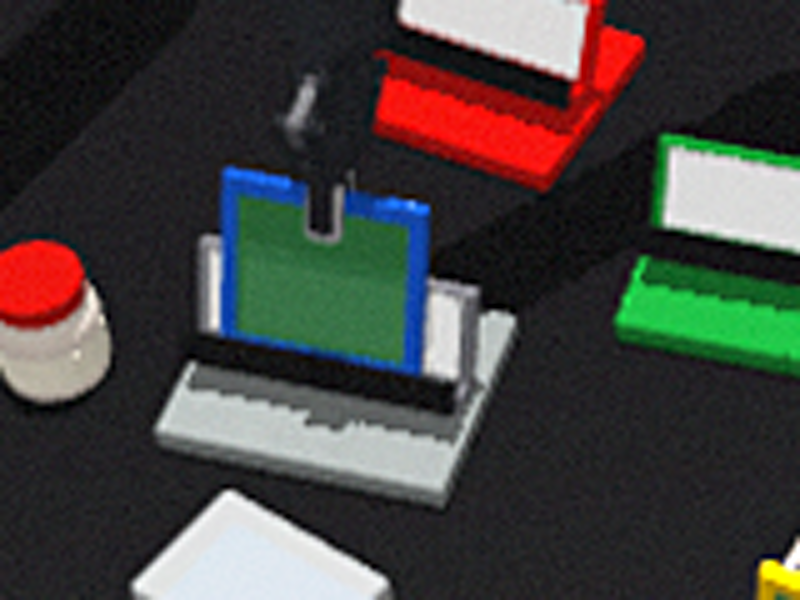

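The cassette is in front of the panel and above the lip (bottom edge at crop (320,355)), about 12 mm above the ledge and aligned. I'm lowering gently until contact.

Request:
{"api": "arm_command", "payload": {
  "series": [
    [[0,0,0.025],[0,0,0]],
    [[0,0,0.05],[0,0,0]],
    [[0,0,0.065],[0,0,0]],
    [[0,0,0.075],[0,0,0]],
    [[0,0,0.075],[0,0,0]]
  ]
}}

```text
time_s: 12.32
position: [0.5485, -0.2224, 0.1151]
tcp_rot: [0.602, 0.773, 0.156, 0.123]
contact_force: [0.3, -0.1, -3.1]
width: 0.0092
gripper_force: 59.4
```

Request:
{"api": "arm_command", "payload": {
  "series": [
    [[0,0,0.007],[0,0,0]],
    [[0,0,0.014],[0,0,0]],
    [[0,0,0.014],[0,0,0]]
  ]
}}

```text
time_s: 12.7
position: [0.5489, -0.2225, 0.1149]
tcp_rot: [0.602, 0.774, 0.156, 0.123]
contact_force: [-7.6, 1.1, 8.0]
width: 0.0091
gripper_force: 61.3
```

Request:
{"api": "arm_command", "payload": {
  "series": [
    [[0,0,0.006],[0,0,0]],
    [[0,0,0.012],[0,0,0]],
    [[0,0,0.012],[0,0,0]]
  ]
}}

```text
time_s: 13.08
position: [0.5492, -0.2224, 0.1149]
tcp_rot: [0.602, 0.774, 0.156, 0.122]
contact_force: [-15.1, 3.8, 19.0]
width: 0.0088
gripper_force: 63.3
```

Contact is made at the expected height. I'm easing off and sliding back to the panel.

Request:
{"api": "arm_command", "payload": {
  "series": [
    [[0,0,-0.012],[0,0,0]],
    [[0,-0.012,-0.012],[0,0,0]],
    [[0,-0.024,-0.012],[0,0,0]],
    [[0,-0.036,-0.012],[0,0,0]],
    [[0,-0.036,-0.012],[0,0,0]]
  ]
}}

```text
time_s: 13.7
position: [0.5481, -0.2227, 0.1145]
tcp_rot: [0.601, 0.773, 0.158, 0.125]
contact_force: [-1.8, 2.3, 7.3]
width: 0.0088
gripper_force: 60.9
```

Request:
{"api": "arm_command", "payload": {
  "series": [
    [[0,-0.009,0],[0,0,0]],
    [[0,-0.017,0],[0,0,0]],
    [[0,-0.017,0],[0,0,0]]
  ]
}}

```text
time_s: 14.08
position: [0.5474, -0.2232, 0.1142]
tcp_rot: [0.601, 0.773, 0.158, 0.126]
contact_force: [-0.4, 3.3, 6.5]
width: 0.0089
gripper_force: 60.6
```

```bash
cat > look.py <<'E'
from h import *
import sys
plan(tcp_for(0,.0),downpose(YAW,.4))
p=vision.grab_frame("scene"); cv2.imwrite(sys.argv[1],cv2.resize(p["frame"][130:250,150:310],(800,600),interpolation=cv2.INTER_CUBIC))
C=cloud(p); o=finder.outline_of(p,"blue_mid")[0]; nn=np.array([np.cos(.4),0,np.sin(.4)]); u=np.array([-np.sin(.4),0,np.cos(.4)])
Q=(R.from_euler('z',YAW).inv().apply(C[o["pixels"]]-O))-[0,0,.035]
print(o["conf"],"y",np.percentile(Q[:,1],[1,99]).round(4),"out",np.median(Q@nn).round(4),"up",np.percentile(Q@u,[1,99]).round(4))
k=abs(Q@nn-np.median(Q@nn))<.008; S=Q[k]; n=np.linalg.svd(S-S.mean(0),full_matrices=False)[2][2]; n*=np.sign(n[0]); print("lean",np.arcsin(n[2]).round(3),"yaw err",np.arctan2(n[1],n[0]).round(3))
E
python3 look.py pics/set.png
```

```text
t 14.07 pos [ 0.5474 -0.2232  0.1142] shift frac [ 0.009 -0.038  0.016] turn frac [0.0043 0.0026 0.002 ] width 0.0089 F [-0.4  3.3  6.5]
0.92 y [-0.0657  0.0627] out 0.0136 up [0.0146 0.1138]
lean 0.399 yaw err -0.005
```

Request:
{"api": "arm_command", "payload": {
  "series": [
    [[0,0,-0.006],[0,0,0]],
    [[0,-0.01,-0.006],[0,0,0]],
    [[0,-0.02,-0.006],[0,0,0]],
    [[0,-0.03,-0.006],[0,0,0]],
    [[0,-0.03,-0.006],[0,0,0]]
  ]
}}

```text
time_s: 14.8
position: [0.5439, -0.2247, 0.1131]
tcp_rot: [0.601, 0.773, 0.158, 0.126]
contact_force: [6.0, 2.7, 5.2]
width: 0.0088
gripper_force: 60.3
```

```bash
python3 look.py pics/set2.png
```

```text
t 14.8 pos [ 0.5439 -0.2247  0.1131] shift frac [ 0.014 -0.006  0.02 ] turn frac [0.0045 0.0032 0.0015] width 0.0088 F [6.  2.7 5.2]
0.91 y [-0.0666  0.0625] out 0.01 up [0.0122 0.1146]
lean 0.41 yaw err -0.005
```

View pics/set2.png

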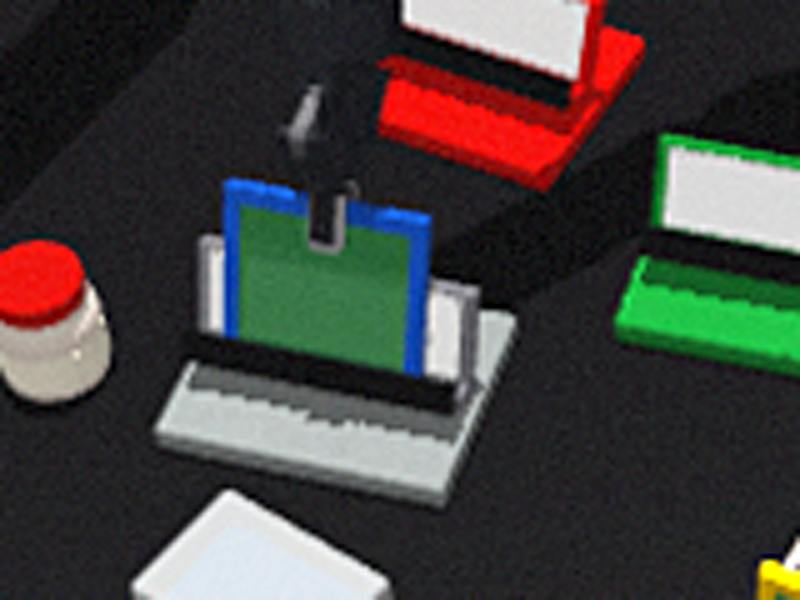

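The cassette is behind the lip, against the panel (outward push of 6 N, face 10 mm out, lean 0.41), and the lower edge is hidden by the lip at crop (320,360). I'm releasing it.

Request:
{"api": "arm_command", "payload": {
  "series": [
    [[0,0,0],[0,0,0]],
    [[0,0,0],[0,0,0]],
    [[0,0,0],[0,0,0]],
    [[0,0,0],[0,0,0]],
    [[0,0,0],[0,0,0]],
    [[0,0,0],[0,0,0]]
  ],
  "fingers": 0.55
}}

```text
time_s: 15.65
position: [0.5399, -0.2247, 0.1104]
tcp_rot: [0.602, 0.773, 0.156, 0.123]
contact_force: [-0.4, -0.8, -0.5]
width: 0.038
gripper_force: 0.0
```

```bash
python3 look.py pics/rel.png
```

```text
t 15.65 pos [ 0.5399 -0.2247  0.1104] shift frac [0.006 0.032 0.012] turn frac [0.0001 0.0011 0.0009] width 0.038 F [-0.4 -0.8 -0.5]
0.68 y [-0.0673  0.0624] out 0.0075 up [0.0112 0.1164]
lean 0.439 yaw err -0.003
```

Request:
{"api": "arm_command", "payload": {
  "series": [
    [[0,0.03,-0.1],[0,0,0]],
    [[0,0.03,-0.25],[0,0,0]],
    [[0,0.03,-0.45],[0,0,0]],
    [[0,0.03,-0.7],[0,0,0]],
    [[0,0.03,-1],[0,0,0]],
    [[0,0.03,-1],[0,0,0]],
    [[0,0.03,-1],[0,0,0]]
  ]
}}

```text
time_s: 16.62
position: [0.4975, -0.2352, 0.2229]
tcp_rot: [0.602, 0.773, 0.156, 0.123]
contact_force: [0.6, 0.1, -0.7]
width: 0.0386
gripper_force: 0.0
```

```bash
python3 look.py pics/final.png
```

```text
t 16.62 pos [ 0.4975 -0.2352  0.2229] shift frac [0.007 0.002 1.016] turn frac [0.0002 0.0018 0.001 ] width 0.0386 F [ 0.6  0.1 -0.7]
0.87 y [-0.067   0.0627] out 0.0072 up [0.0123 0.1155]
lean 0.438 yaw err -0.003
```

View pics/final.png

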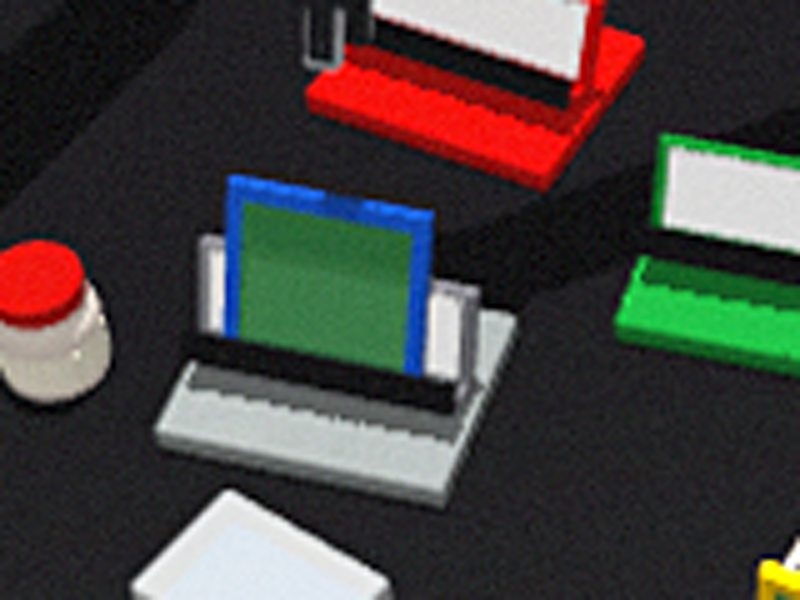

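The cassette is standing behind the lip, leaning flat on the lit panel and centred to about 2 mm (crop (330,280)). The gripper is well clear.

```bash
python3 -c "
from station import ctrl
print(ctrl.job_done())"
```

```text
the job is handed in; nothing more can be done
None
```

The blue cassette now stands on the grey stand's ledge, leaning about 0.44 rad (0.4 nominal) against the lit panel and centred to about 2 mm, and I handed the job in at about 17 s; no verdict came back.

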